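Walk the warming block into its outline and load the culture dishes

ROBOT

A 6-joint arm with a two-finger parallel gripper is mounted at the origin on the work surface. World frame = base frame: x ahead of the robot, y to its left, z up, the work surface at z = 0. Lengths are in m, angles in rad, forces in N, time in s.
With the tool pointing down it reaches from about 0.325 to 0.85 m from the base axis. Payload 15.5 kg.
Tool frame: the origin (TCP) lies between the finger pads; the fingertips stand 8 mm ahead of it and the grasp point (between the pads) lies 11 mm behind it; z points along the fingers, y is the direction in which the jaws open and shut (so a half turn about z gives the same grasp; the last joint's range is limited). The gripper opens to 91 mm and grips with 3 to 60 N. Pads are 32 mm wide; open, the fingers measure 118 mm over their backs; the gripper's body (76 mm by 178 mm) begins 60 mm behind the grasp point.
Start: joints at [-1.294, 0.494, 1.345, -0, 1.302, -0.096], TCP at [0.228, -0.582, 0.222] pointing down, gripper open.
Joint ranges: [-2.91, 2.91], [-0.82, 2.16], [0.22, 2.67], [-1.22, 4.37], [0.12, 2.79], [-3.08, 3.08]. Speed limits (rad/s): [1.89, 1.89, 2.57, 3.01, 3.01, 3.01].

INTERFACE

Orientations are given as a 3x3 rotation matrix whose columns are the frame's x, y, z axes.
In Python, from station import move_ptp, movel, goto_joints, gripper_to, wait, ik, get_state, read_camera, IKError, job_done gives the robot as it stands. Calls block until the motion is done:
- move_ptp(position, orientation): joint-space move of the TCP to a pose.
- movel(position, attitude=None, speed=0.15, force_limit=None): straight line of the TCP; attitude=None keeps the orientation; speed is the mean speed in m/s. With force_limit (N) it stops when the force on the tool has changed by that much, and returns True; else False.
- goto_joints(angles): joint-space move.
- gripper_to(opening, squeeze=None): opening from 0.0 (shut) to 1.0 (fully open); squeeze is the grip in N (None keeps the last); returns when the fingers have stopped.
- wait(seconds).
- ik(position, orientation): joint angles nearest the present ones, or None.
- get_state(): the state.
- read_camera(name): name is "scene" or "top" or "wrist"; returns a dict with "pixels" (400x640x3 uint8, red, green, blue), "range_z" (400x640 float32, m along the optical axis (not along the pixel's ray), 0 where there is no reading), "K" (3x3 intrinsics, pixels), "T" (4x4, takes a point from camera to world coordinates); the wrist camera has in their place "hand_eye" (4x4, takes a point from camera to tool coordinates, whose origin is the TCP and whose axes are the flange's). Camera axes: x right, y down, z forward; pixel columns grow to the right and rows downward; lengths in m; the calibration is good to about 2 mm. A picture is of the moment at which its call begins: read the wrist's pose just before it.
A pose or a line that the arm cannot do raises IKError and nothing moves.
- job_done(): hands the job in, once; it reports no verdict.
The state is a dict: "clock": time; "qpos": joint angles; "qd": joint speeds; "tau": joint torques, N m; "tcp_pos": TCP position; "ee_rot": TCP orientation; "ft_force": force on the tool from outside, world axes, zero at the start; "wrist_torque": the same for the moment, N m; "finger_gap": opening from 0.0 (shut) to 1.0 (fully open).
Only numpy, scipy, OpenCV 4.12 (cv2) and the standard library are available. Lean on these libraries where they do the work, as an engineer would, in place of code of your own. Each camera call takes 0.05 s, during which the arm holds its last target.

TASK

First walk the heavy warming block forward, away from the robot, into the blue outline by pushing its two black corner pads in turn, without pressing on the display between them, while the dishes wait on the blue stand. Then carry every culture dish with the steel lifter, never touching a dish with the fingers, and set each one flat on a pair of rails of the block, centred over a black spot, one dish to a spot. Finally lay the lifter back flat and lengthwise on its black mat, and leave everything else where it is.

Things in the scene. Friction and masses are not known exactly. Their poses are not given: they have to be found in the camera images.
- block: Grey warming block with aluminium top, about 2 kg, loose, too wide to grasp: 120 (x) x 240 (y) x 50 mm high (deck at 50 mm). Origin at the centre of its underside; x points forward (away from the robot, the way it must go), y to its left. It slides only while pushed. The deck carries three pairs of rails along x; ahead of and behind them it is clear.
- pad_left (a point): Centre of the black rubber pad (45 x 40 mm) on the block's rear face (the -x face, towards the robot), left corner: y = +93 mm, 25 mm above the bench. A push of 8 to 18 N here slides this corner ahead; the block swings clockwise (from above) about its other end.
- pad_right (a point): The same pad at the right corner (y = -93 mm); a push here swings the block anticlockwise.
- panel: Glass display on the block's rear face, 16 mm thick (sticks out 16 mm), 124 mm wide, from 8 to 42 mm above the bench; origin at the centre of its underside. Fixed to the block; must not be pressed.
- slot0 (a point): Where the centre of a seated dish lies, right slot of the block (y = -80 mm, x = 0), over a black spot, 25.5 mm above the deck. Axes as the block's. Either side a rail along x, 18 mm high, 8 mm wide, 60 mm long (x -30 to +30 mm), 40 mm clear between the two.
- slot1 (a point): The same for the middle slot (y = 0).
- slot2 (a point): The same for the left slot (y = +80 mm).
- dock: Blue painted outline on the bench for the block, flat. Inside it measures 166 (x) x 286 (y) mm, the line is 12 mm wide. Origin at its centre on the bench; x is the way the block must face. At the start the block stands 120 to 155 mm short of it along -x, a little aside and askew.
- stand: Fixed blue dish stand, 100 (x) x 260 (y) x 50 mm high, deck at 50 mm. Origin at the centre of its underside; x points away from the robot, along its rails. On the deck three pairs of white rails exactly like those of the block (18 mm high, 40 mm clear between, x -30 to +30 mm, pairs at y = -80, 0, +80 mm). Some pairs carry a dish.
- lifter_grip (a point): Centre of the lifter's red upright grip: 24 mm wide (y), 50 mm long (x), from 4 to 60 mm above the lifter's underside; this point is 40 mm above it. x points forward along the blade, z up. Below the grip is a foot plate 70 x 70 x 4 mm, reaching 35 mm to each side of this point. The lifter is loose, 180 g, its sole flat.
- lifter_mid (a point): Middle of the lifter's underside, 50 mm ahead of the grip's centre and 40 mm below it. Axes as the lifter's.
- lifter_blade (a point): Point under the lifter's flat steel blade above which a dish's centre rides best: 95 mm ahead of the grip's centre, 40 mm below it. The blade is 30 mm wide, 3 mm thick, and ends 40 mm ahead of this point; it passes between the two rails of a pair, below a dish.
- mat: Flat black mat on the bench, 250 (x) x 130 (y) mm, 1 mm thick, where the lifter lies at the start, blade pointing to the mat's +x. Origin at its centre on the bench.
- dish0_mid (a point): Closed round culture dish, white with an orange top, 60 mm across, 15 mm high, 40 g, loose; it lies across a pair of rails of the stand (its underside 18 mm above the deck), and may be absent. Point at its centre, z up.
- dish1_mid (a point): Closed round culture dish, white with an orange top, 60 mm across, 15 mm high, 40 g, loose; it lies across a pair of rails of the stand (its underside 18 mm above the deck), and may be absent. Point at its centre, z up.
- dish2_mid (a point): Closed round culture dish, white with an orange top, 60 mm across, 15 mm high, 40 g, loose; it lies across a pair of rails of the stand (its underside 18 mm above the deck), and may be absent. Point at its centre, z up.
- tube_rack: Red tube rack, bystander, 90 x 150 x 97 mm, loose, origin under its centre.
- glove_box: Green carton, bystander, 110 x 200 x 75 mm, loose, origin under its centre.
- wash_bottle: White bottle with red cap, bystander, 64 mm across, 150 mm high, loose, origin under its centre.
Mind the look-alikes: they are no part of the job. Leave any pink or red look-alike of the part that bears dish0_mid alone.

How it is judged:
On the way, in this order (a step that is already met when the one before it is completed fails the run):
1. the block stands in the blue outline while the dishes still wait on the stand (x of block in the frame of dock between -0.025 and 0.025 m and y of block in the frame of dock between -0.025 and 0.025 m and angle between the x axis of block and the x axis of dock, either way round below 0.18 rad and angle between block's own z axis and vertical below 0.05 rad and linear speed of block below 0.01 m/s and distance of each of dish0_mid, dish1_mid, dish2_mid from where it was at the start of the episode below 0.03 m), for 0.3 s.
2. every dish lies flat in a slot of the block ((distance between dish0_mid and slot0 below 0.018 m or distance between dish0_mid and slot1 below 0.018 m or distance between dish0_mid and slot2 below 0.018 m) and angle between each of dish0_mid, dish1_mid, dish2_mid's own z axis and vertical below 0.12 rad and (distance between dish1_mid and slot0 below 0.018 m or distance between dish1_mid and slot1 below 0.018 m or distance between dish1_mid and slot2 below 0.018 m) and (distance between dish2_mid and slot0 below 0.018 m or distance between dish2_mid and slot1 below 0.018 m or distance between dish2_mid and slot2 below 0.018 m)), for 0.3 s.
At the end, for the whole second after the job is handed in: Block within 25 mm of the outline's centre along both its axes and within 0.18 rad of square; every dish present within 18 mm of a slot point of the block and flat (0.12 rad); the middle of the lifter within 50 mm of the mat's centre, flat and along the mat (0.5 rad, either way round); all at rest (all of step 2 and x of block in the frame of dock between -0.025 and 0.025 m and y of block in the frame of dock between -0.025 and 0.025 m and angle between the x axis of block and the x axis of dock, either way round below 0.18 rad and angle between block's own z axis and vertical below 0.05 rad and linear speed of each of block, dish0, dish1, dish2 below 0.01 m/s and horizontal distance between lifter_mid and mat below 0.05 m and angle between the x axis of lifter_mid and the x axis of mat, either way round below 0.5 rad and angle between lifter_mid's own z axis and vertical below 0.1 rad and height (world z) of lifter_mid below 0.01 m); the robot touches nothing.
It fails at once if the display is pressed (over 3 N) (contact force between panel and the fingers above 3 N or contact force between panel and the arm above 3 N).
It fails at once if a dish is touched by the gripper (contact force between any of dish0, dish1, dish2 and the fingers above 1 N or contact force between any of dish0, dish1, dish2 and the arm above 1 N).
It fails at once if the block is tipped or lifted (angle between block's own z axis and vertical above 0.15 rad or height (world z) of block above 0.02 m).
It fails at once if a bystander is moved by more than 30 mm (distance of any of tube_rack, glove_box, wash_bottle from where it was at the start of the episode above 0.03 m).
Of dish0, dish1, dish2 only 2 to 3 are there at a start; the rules pass over those that are not, and their reading is None.
At some moment in a run one of lifter may be knocked a few centimetres aside while the robot is not near it.
It also fails if it takes over 210 s, if anything falls off the work surface, if the arm or the gripper's body presses on something with over 40 N, if the wrist force passes 120 N, or if a joint passes its speed limit or range.

## Working session

There is one attempt and no reset: what is moved stays moved. The work goes in short steps, each a Python script; the robot and the scene stay as the last script left them, time stands still between calls to the robot, and variables do not carry over. Pictures are saved under pics/ and viewed, and the job is handed in when it is done.

```bash
ls; mkdir -p pics; python3 - <<'E'
from station import *
import cv2
s=get_state(); print(s)
for n in ("scene","top","wrist"):
    c=read_camera(n); cv2.imwrite(f"pics/a_{n}.png",c["pixels"][:,:,::-1]); print(n,c["K"],c.get("T",c.get("hand_eye")))
E
```

```text
pics
{'clock': 0.0, 'qpos': array([-1.29347654e+00,  4.94201620e-01,  1.34613946e+00, -1.10952416e-05,
        1.30248206e+00, -9.55052993e-02]), 'qd': array([-2.31175279e-03,  1.16416455e-05, -5.57429212e-04, -1.47860676e-03,
        6.42952970e-06, -4.09842589e-04]), 'tau': array([ 5.68153031e-03, -8.78819132e+01, -3.81843102e+01,  7.11523485e-02,
        5.35978284e-02, -8.37893458e-05]), 'tcp_pos': array([ 0.22754941, -0.58170694,  0.22132397]), 'ee_rot': array([[ 9.31300977e-01,  3.64250422e-01, -3.47170561e-04],
       [ 3.64250572e-01, -9.31300235e-01,  1.18054367e-03],
       [ 1.06693506e-04, -1.22589855e-03, -9.99999243e-01]]), 'ft_force': array([ 0.1662582 ,  0.33391176, -0.27448457]), 'wrist_torque': array([ 0.03174787, -0.02724437, -0.01417666]), 'finger_gap': 0.9988005253630234}
scene [[492.53126504   0.         315.9490025 ]
 [  0.         492.53126504 202.02985071]
 [  0.           0.           1.        ]] [[ 0.77216151  0.48893942 -0.40583845  1.12916183]
 [ 0.63530932 -0.60629876  0.47831358 -0.66948153]
 [-0.01219298 -0.62716828 -0.77878834  1.12139212]
 [ 0.          0.          0.          1.        ]]
top [[400.08168135   0.         325.5277405 ]
 [  0.         400.08168135 193.75708101]
 [  0.           0.           1.        ]] [[-0.01720318 -0.99802912  0.06034844  0.51508874]
 [-0.99929645  0.01917408  0.03223304 -0.05153697]
 [-0.03332664 -0.05975147 -0.9976568   1.19942075]
 [ 0.          0.          0.          1.        ]]
wrist [[335.49768514   0.         320.1731367 ]
 [  0.         335.49768514 202.90877291]
 [  0.           0.           1.        ]] [[-7.66003007e-04 -9.56511131e-01 -2.91694822e-01  8.39829550e-02]
 [ 9.99999460e-01 -5.27789396e-04 -8.95340407e-04  1.93457203e-04]
 [ 7.02449631e-04 -2.91695350e-01  9.56511019e-01 -1.63003367e-01]
 [ 0.00000000e+00  0.00000000e+00  0.00000000e+00  1.00000000e+00]]
```

View pics/a_top.png

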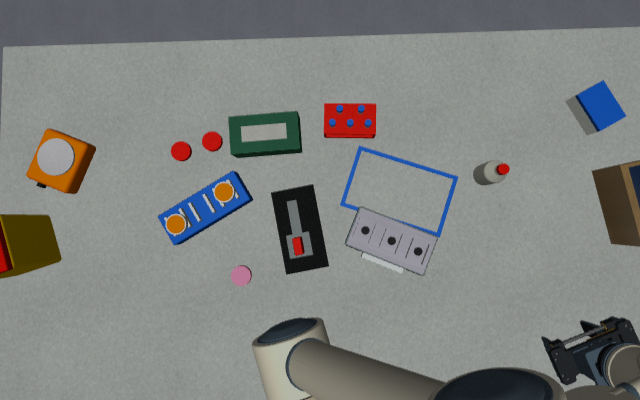

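View pics/a_scene.png

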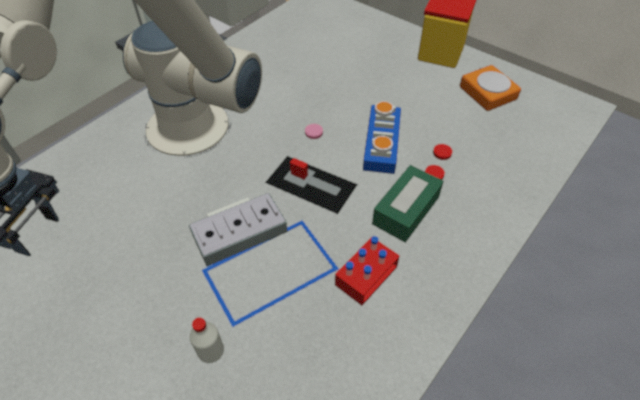

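View pics/a_wrist.png

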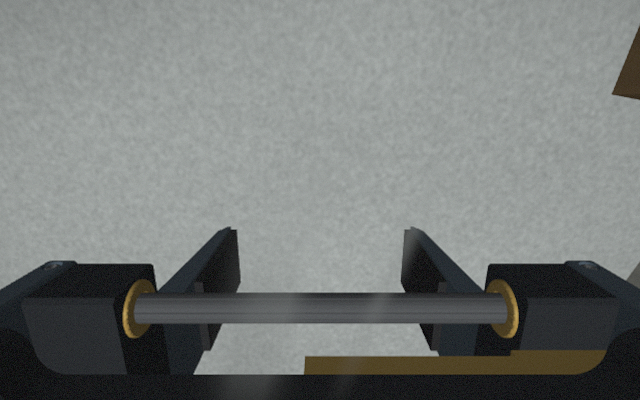

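```bash
cat > h.py <<'E'
from station import *
import numpy as np, cv2
def cloud(n="top"):
    s=get_state(); c=read_camera(n); K=c["K"]; z=c["range_z"]
    if n=="wrist":
        T=np.eye(4);T[:3,:3]=s["ee_rot"];T[:3,3]=s["tcp_pos"];T=T@c["hand_eye"]
    else: T=c["T"]
    v,u=np.mgrid[:z.shape[0],:z.shape[1]]
    P=np.stack([(u-K[0,2])/K[0,0]*z,(v-K[1,2])/K[1,1]*z,z],-1)@T[:3,:3].T+T[:3,3]
    P[z<=0]=np.nan
    return c["pixels"],P,K,T
def rays(uv,K,T,h):
    d=np.c_[(uv[:,0]-K[0,2])/K[0,0],(uv[:,1]-K[1,2])/K[1,1],np.ones(len(uv))]@T[:3,:3].T
    o=T[:3,3]; return o+d*((h-o[2])/d[:,2])[:,None]
def comps(mask,minpix=30):
    n,l,st,ce=cv2.connectedComponentsWithStats(mask.astype(np.uint8),connectivity=8)
    return [(l==i) for i in range(1,n) if st[i,4]>=minpix]
def rect(mask,K,T,h):
    v,u=np.nonzero(mask); w=rays(np.c_[u,v].astype(float),K,T,h)[:,:2]
    (cx,cy),(a,b),ang=cv2.minAreaRect((w*1000).astype(np.float32))
    ang=np.radians(ang)
    if a<b: a,b,ang=b,a,ang+np.pi/2
    return np.array([cx,cy])/1000,a,b,(ang+np.pi/2)%np.pi-np.pi/2   # angle of the long side
def Rd(th):  # tool down, tool x at angle th
    c,s=np.cos(th),np.sin(th); return np.array([[c,s,0],[s,-c,0],[0,0,-1.]])
E
python3 - <<'E'
from h import *
p,P,K,T=cloud()
hsv=cv2.cvtColor(p,cv2.COLOR_RGB2HSV); H,S,V=hsv[...,0],hsv[...,1],hsv[...,2]
Z=P[...,2]
fl=P[300:310,100:200]; print("floor z",np.nanmean(fl[...,2]),np.nanstd(fl[...,2]))
blue=(H>100)&(H<125)&(S>120)
for nm,m,h in [("blue",blue,0),("orange",(H>8)&(H<22)&(S>150),.083),("red",((H<5)|(H>174))&(S>150),.06),("black",(V<50),0),("z50",(Z>.04)&(Z<.06)&~blue,.05),("pink",(H>160)&(S>60)&(S<150),.0)]:
    for c in comps(m,40):
        v,u=np.nonzero(c); r=rect(c,K,T,h)
        print(nm,c.sum(),"px",u.mean().round(),v.mean().round(),"z",np.nanmedian(Z[c]).round(3),"rect",r[0].round(4),round(r[1]),round(r[2]),round(np.degrees(r[3]),1))
E
```

```text
floor z 0.00023605080958076938 0.0022613779682866485
blue 1385 px 600.0 106.0 z 0.061 rect [ 0.8345 -0.8354] 126 96 28.6
blue 998 px 402.0 185.0 z 0.001 rect [ 0.5932 -0.2309] 310 189 71.1
blue 209 px 636.0 179.0 z 0.133 rect [ 0.604  -0.9189] 97 29 -3.6
blue 2112 px 207.0 208.0 z 0.05 rect [0.5523 0.3546] 276 109 -59.8
orange 1749 px 64.0 165.0 z 0.054 rect [0.6895 0.7452] 161 156 67.1
orange 247 px 223.0 192.0 z 0.084 rect [0.5946 0.2725] 49 48 44.5
orange 250 px 175.0 224.0 z 0.084 rect [0.5067 0.4092] 49 48 -89.8
red 1497 px 349.0 121.0 z 0.057 rect [ 0.7942 -0.0871] 147 96 88.6
red 303 px 212.0 141.0 z 0.015 rect [0.7439 0.314 ] 56 53 88.7
red 306 px 181.0 151.0 z 0.016 rect [0.7167 0.4051] 57 53 88.7
red 111 px 503.0 169.0 z 0.149 rect [ 0.6445 -0.5145] 34 28 88.8
red 331 px 4.0 254.0 z 0.207 rect [0.4463 0.9179] 142 36 1.9
red 162 px 298.0 246.0 z 0.059 rect [0.4378 0.0663] 48 27 9.7
black 294 px 274.0 149.0 z 0.041 rect [0.7274 0.1415] 228 97 -59.9
black 2594 px 300.0 227.0 z 0.001 rect [0.4841 0.0678] 247 128 10.1
black 42 px 418.0 251.0 z 0.052 rect [ 0.4129 -0.2819] 19 19 
[... 294 characters left out ...]
23.0 384.0 z 0.596 rect [ 0.027  -0.8494] 35 12 -83.2
z50 101 px 585.0 113.0 z 0.045 rect [ 0.7998 -0.7582] 119 14 24.7
z50 1186 px 350.0 118.0 z 0.057 rect [ 0.8026 -0.0875] 148 91 88.6
z50 1545 px 59.0 162.0 z 0.055 rect [0.6946 0.7794] 170 147 -22.9
z50 67 px 260.0 153.0 z 0.049 rect [0.7079 0.1747] 159 4 -86.4
z50 52 px 480.0 175.0 z 0.05 rect [ 0.6328 -0.4598] 59 24 11.5
z50 373 px 613.0 206.0 z 0.051 rect [ 0.5349 -0.8202] 220 17 11.9
z50 3326 px 390.0 241.0 z 0.051 rect [ 0.4418 -0.1949] 239 135 67.1
z50 257 px 45.0 239.0 z 0.05 rect [0.4704 0.8138] 153 38 11.7
z50 91 px 298.0 245.0 z 0.058 rect [0.438  0.0688] 50 25 10.6
pink 331 px 241.0 275.0 z 0.016 rect [0.3492 0.2443] 60 59 89.7
```

```bash
cat >> h.py <<'E'
def block(n="top",verb=False,near=None):
    p,P,K,T=cloud(n); V=p.max(-1)
    Z=cv2.medianBlur(np.nan_to_num(P[...,2]).astype(np.float32),5)
    m=(V<75)&(np.abs(Z-.05)<.012)&(P[...,0]>.3)&(P[...,0]<.75)&(P[...,1]<-.02)&(P[...,1]>-.42)
    pts=[]
    for c in comps(m,8):
        v,u=np.nonzero(c)
        q=rays(np.array([[u.mean(),v.mean()]]),K,T,.05)[0,:2]
        r=rect(c,K,T,.05)
        if verb: print(c.sum(),u.mean().round(),v.mean().round(),q.round(4),r[1].round(),r[2].round())
        if r[1]<32 and r[1]<1.9*r[2]+6: pts.append(q)
    return np.array(pts)
DOCK=np.array([.5932,-.2309]); DTH=np.radians(71.1-90)
def blockpose(pts):
    # choose triple (or pair 160 apart) consistent
    import itertools
    for t in itertools.combinations(range(len(pts)),3):
        q=pts[list(t)]; d=[np.linalg.norm(q[i]-q[j]) for i,j in((0,1),(1,2),(0,2))]
        if abs(max(d)-.16)<.008 and abs(sorted(d)[0]-.08)<.006:
            c=q.mean(0); u=np.linalg.svd(q-c)[2][0]; u=u*np.sign(u[1])
            return c,np.arctan2(u[1],u[0])-np.pi/2
    return None
def indock(c,th):
    R=np.array([[np.cos(DTH),np.sin(DTH)],[-np.sin(DTH),np.cos(DTH)]])
    return (R@(c-DOCK)*1000).round(1),np.degrees(th-DTH).round(1)
E
python3 - <<'E'
from h import *
pts=block(verb=True); b=blockpose(pts); print(b, b and indock(*b))
# dock refine: outer hull quad
p,P,K,T=cloud()
hsv=cv2.cvtColor(p,cv2.COLOR_RGB2HSV); H,S,V=[hsv[...,i] for i in range(3)]
for n in("top","scene"):
    p,P,K,T=cloud(n);hsv=cv2.cvtColor(p,cv2.COLOR_RGB2HSV);H,S,V=[hsv[...,i] for i in range(3)]
    m=(H>100)&(H<125)&(S>110)&(abs(P[...,2])<.012)&(P[...,1]<0.02)&(P[...,0]>.35)&(P[...,0]<.85)&(P[...,1]>-.5)
    for c in comps(m,200):
        r=rect(c,K,T,0);print(n,c.sum(),r)
E
```

```text
Traceback (most recent call last):
  File "h.py", line 35, in block
    if verb: print(c.sum(),u.mean().round(),v.mean().round(),q.round(4),r[1].round(),r[2].round())
                                                                        ^^^^^^^^^^
AttributeError: 'float' object has no attribute 'round'
```

```bash
sed -i 's/r\[1\].round(),r\[2\].round()/round(r[1]),round(r[2])/' h.py
python3 - <<'E'
from h import *
pts=block(verb=True); b=blockpose(pts); print(b, b and indock(*b))
pts=block("scene",verb=True); b=blockpose(pts); print(b, b and indock(*b))
for n in("top","scene"):
    p,P,K,T=cloud(n);hsv=cv2.cvtColor(p,cv2.COLOR_RGB2HSV);H,S,V=[hsv[...,i] for i in range(3)]
    m=(H>100)&(H<125)&(S>110)&(abs(P[...,2])<.012)&(P[...,1]<0.02)&(P[...,0]>.35)&(P[...,0]<.85)&(P[...,1]>-.5)
    for c in comps(m,200):
        r=rect(c,K,T,0);print(n,c.sum(),r)
E
```

```text
46 365.0 230.0 [ 0.4788 -0.1251] 20 17
50 391.0 240.0 [ 0.4482 -0.1991] 20 20
49 418.0 251.0 [ 0.4173 -0.2729] 20 17
(array([ 0.44810551, -0.19903685]), np.float64(-0.39448839339224717)) (array([-147.6,  -16.9]), np.float64(-3.7))
27 264.0 211.0 [ 0.4795 -0.1259] 17 14
28 237.0 222.0 [ 0.4487 -0.1996] 16 13
17 275.0 228.0 [ 0.5439 -0.1496] 41 4
31 209.0 234.0 [ 0.4176 -0.2737] 16 16
14 260.0 235.0 [ 0.5272 -0.1902] 32 4
8 250.0 239.0 [ 0.5147 -0.2192] 20 2
41 222.0 251.0 [ 0.4844 -0.2898] 93 4
(array([ 0.44860572, -0.19972721]), np.float64(-0.39656314348960797)) (array([-146.9,  -17.3]), np.float64(-3.8))
top 1018 (array([ 0.59370728, -0.23109111]), 310.0541076660156, 189.65103149414062, np.float64(1.241455045851648))
scene 1006 (array([ 0.59267615, -0.23210689]), 307.7506408691406, 190.54998779296875, np.float64(1.238893351199101))
```

```bash
cat >> h.py <<'E'
def push(side,adv,c,th,dth=0.1,zt=.018,latt=0.093,up=.13):
    s=1 if side=="L" else -1
    x=np.array([np.cos(th),np.sin(th)]); y=np.array([-x[1],x[0]])
    face=c-.060*x+s*latt*y
    a=face-(.016+.016)*x; R=Rd(th)
    d=th-s*dth/2; e=face-.016*x+adv*np.array([np.cos(d),np.sin(d)])
    move_ptp([*a,up],R); movel([*a,zt],speed=.15)
    f0=get_state()["ft_force"]
    hit=movel([*e,zt],speed=.05,force_limit=35)
    f=get_state()["ft_force"]; 
    print("push",side,adv,"hit",hit,"df",(f-f0).round(1),"tcp",get_state()["tcp_pos"].round(4))
    b=e-.03*np.array([np.cos(d),np.sin(d)])
    movel([*b,zt],speed=.15); movel([*b,up],speed=.25)
    q=block(); bb=blockpose(q)
    if bb is None: q=block("scene"); bb=blockpose(q); print("scene used")
    print(get_state()["clock"],bb, bb and indock(*bb))
    return bb
E
python3 - <<'E'
from h import *
gripper_to(0.0)
b=blockpose(block())
b=push("R",.025,*b,dth=.12)
p,P,K,T=cloud(); cv2.imwrite("pics/b_top.png",p[:,:,::-1])
E
```

```text
push R 0.025 hit False df [-6.4 -0.8  2.4] tcp [ 0.3656 -0.2638  0.0181]
6.0833 (array([ 0.46507077, -0.19771936]), np.float64(-0.26552004700714393)) (array([-132. ,  -10.1]), np.float64(3.7))
```

View pics/b_top.png

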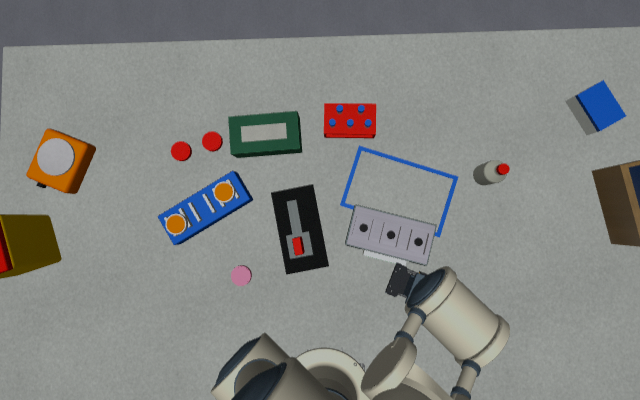

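```bash
python3 - <<'E'
from h import *
b=blockpose(block())
for i in range(6):
    pos,a=indock(*b)
    if pos[0]>-40: break
    adv=.03
    b=push("L" if a>0 else "R",adv,*b,dth=.15)
    if b is None: break
E
```

```text
push L 0.03 hit False df [-4.9  6.5  2.4] tcp [ 0.4436 -0.0975  0.0179]
9.9083 (array([ 0.47928792, -0.21028342]), np.float64(-0.41749287332003315)) (array([-114.4,  -17.4]), np.float64(-5.0))
push R 0.03 hit False df [-6.7 -2.9  1.4] tcp [ 0.4    -0.2744  0.018 ]
13.625 (array([ 0.49915537, -0.20924526]), np.float64(-0.26708227212748925)) (array([-96., -10.]), np.float64(3.6))
push L 0.03 hit False df [-3.6  6.1  2.6] tcp [ 0.4779 -0.1089  0.0179]
17.3417 (array([ 0.51327821, -0.22170157]), np.float64(-0.42027284893180794)) (array([-78.6, -17.2]), np.float64(-5.2))
push R 0.03 hit False df [-6.8 -0.1  0.9] tcp [ 0.4338 -0.2857  0.018 ]
21.0583 (array([ 0.53302771, -0.2209361 ]), np.float64(-0.26901570196837543)) (array([-60.2, -10.1]), np.float64(3.5))
push L 0.03 hit False df [-4.3  5.9  1.7] tcp [ 0.5121 -0.1205  0.0178]
24.775 (array([ 0.54723273, -0.23369619]), np.float64(-0.4228840736951964)) (array([-42.6, -17.5]), np.float64(-5.3))
push R 0.03 hit False df [-8.9  0.1  2.1] tcp [ 0.4675 -0.2976  0.0179]
28.4917 (array([ 0.56703647, -0.23285939]), np.float64(-0.2699081960884082)) (array([-24.1, -10.3]), np.float64(3.4))
```

```bash
python3 - <<'E'
from h import *
b=blockpose(block())
b=push("L",.02,*b,dth=.1)
b=push("R",.023,*b,dth=.1)
move_ptp([.40,-.15,.30],Rd(0))
gripper_to(1.0)
b=blockpose(block());print(indock(*b)); b=blockpose(block("scene"));print(b and indock(*b))
for n in("top","scene"):
    p,P,K,T=cloud(n); cv2.imwrite(f"pics/c_{n}.png",p[:,:,::-1])
E
```

```text
push L 0.02 hit False df [-4.7  6.9  1.4] tcp [ 0.5372 -0.1286  0.0179]
32.0583 (array([ 0.57679352, -0.24107898]), np.float64(-0.3766932745821763)) (array([-12.2, -14.9]), np.float64(-2.7))
push R 0.023 hit False df [-6.7 -1.5  2.8] tcp [ 0.4934 -0.3071  0.018 ]
35.65 (array([ 0.5922153 , -0.24007414]), np.float64(-0.2600650207980568)) (array([ 2., -9.]), np.float64(4.0))
(array([ 2., -9.]), np.float64(4.0))
(array([ 2.6, -9.9]), np.float64(4.3))
```

View pics/c_top.png

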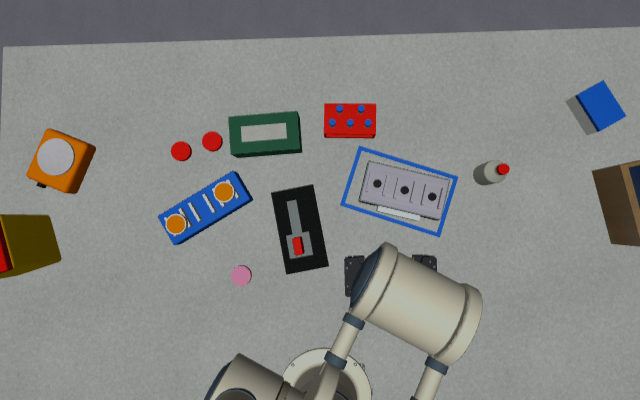

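View pics/c_scene.png

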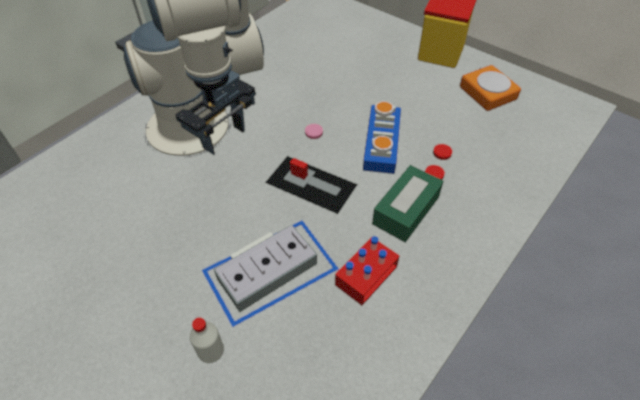

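```bash
python3 - <<'E'
from h import *
a=np.radians(31); c=np.array([.551,.343]); x=np.array([np.cos(a),np.sin(a)])
move_ptp([*(c-.07*x),.28],Rd(a)); wait(.2)
s=get_state(); p,P,K,T=cloud("wrist"); cv2.imwrite("pics/d_w.png",p[:,:,::-1]); np.savez("d.npz",p=p,P=P,K=K,T=T)
a=np.radians(10); c=np.array([.484,.068]); x=np.array([np.cos(a),np.sin(a)])
move_ptp([*(c-.09*x),.25],Rd(a)); wait(.2)
p,P,K,T=cloud("wrist"); cv2.imwrite("pics/e_w.png",p[:,:,::-1]); np.savez("e.npz",p=p,P=P,K=K,T=T)
print(get_state()["clock"])
E
```

```text
41.4417
```

View pics/d_w.png

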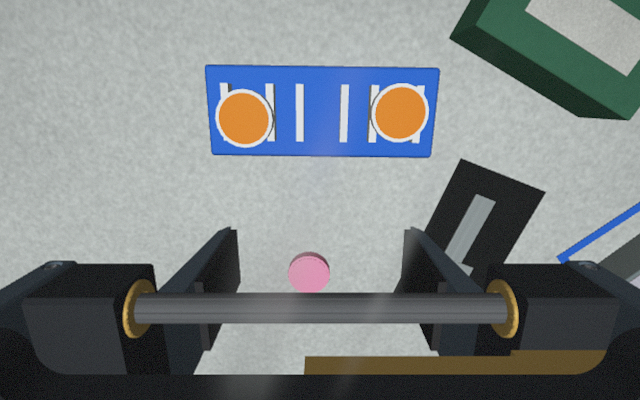

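View pics/e_w.png

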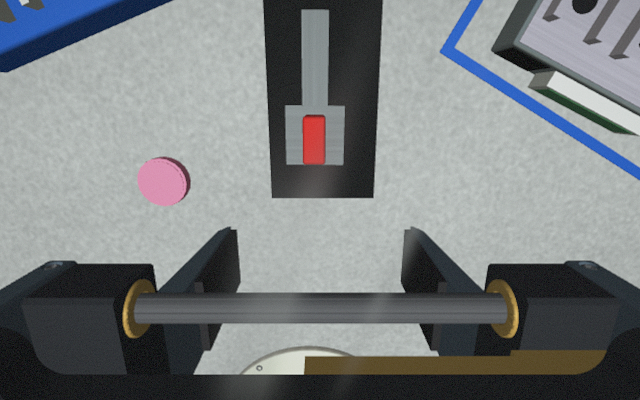

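```bash
cat >> h.py <<'E'
def look(p,P,K,T):
    hsv=cv2.cvtColor(p,cv2.COLOR_RGB2HSV); H,S,V=[hsv[...,i] for i in range(3)]
    for nm,m,h in [("orange",(H>8)&(H<22)&(S>150),.083),("bluedeck",(H>100)&(H<125)&(S>110)&(P[...,2]>.03),.05),("red",((H<5)|(H>174))&(S>150),.06),("rails",(S<50)&(V>150)&(P[...,2]>.055)&(P[...,2]<.08),.068)]:
        for c in comps(m,100):
            v,u=np.nonzero(c); r=rect(c,K,T,h)
            print(nm,c.sum(),"px",u.mean().round(),v.mean().round(),"z",np.nanmedian(P[...,2][c]).round(4),"rect",r[0].round(4),round(r[1]),round(r[2]),round(np.degrees(r[3]),1))
E
python3 - <<'E'
from h import *
for f in "de":
    d=np.load(f+".npz"); print(f); look(d["p"],d["P"],d["K"],d["T"])
d=np.load("e.npz"); p,P,K,T=[d[k] for k in("p","P","K","T")]
S=p.max(-1).astype(int)-p.min(-1); V=p.max(-1)
# steel: gray inside mat region
m=(V>85)&(S<30); 
n=np.zeros(m.shape,bool); n[5:185,275:372]=1; m&=n
for c in comps(m,200): 
    v,u=np.nonzero(c); print(c.sum(),u.min(),u.max(),v.min(),v.max())
    for r0,r1 in((12,30),(60,100)):
        k=(v>=r0)&(v<r1); w=rays(np.c_[u[k],v[k]].astype(float),K,T,.004)[:,:2]; print(r0,w.mean(0).round(4))
E
```

```text
d
orange 1944 px 400.0 112.0 z 0.0837 rect [0.5954 0.2719] 50 49 -59.1
orange 1920 px 243.0 118.0 z 0.0839 rect [0.5064 0.4089] 50 50 -59.1
bluedeck 12863 px 321.0 108.0 z 0.05 rect [0.5531 0.3415] 257 98 -59.9
rails 4926 px 594.0 28.0 z 0.0758 rect [0.7683 0.1542] 132 46 -86.7
rails 161 px 270.0 95.0 z 0.0683 rect [0.5389 0.3975] 26 7 28.5
rails 424 px 300.0 111.0 z 0.0681 rect [0.5413 0.362 ] 59 8 30.0
rails 433 px 344.0 113.0 z 0.0681 rect [0.5648 0.3207] 59 8 30.2
rails 113 px 374.0 92.0 z 0.0677 rect [0.5973 0.3027] 21 8 29.6
rails 125 px 372.0 133.0 z 0.0681 rect [0.5666 0.2826] 23 12 29.8
e
bluedeck 4260 px 51.0 22.0 z 0.0495 rect [0.5182 0.3316] 163 46 -59.9
red 1030 px 313.0 139.0 z 0.0599 rect [0.4392 0.068 ] 50 22 9.2
rails 152 px 562.0 8.0 z 0.0679 rect [ 0.5975 -0.1347] 15 8 -14.7
rails 377 px 612.0 20.0 z 0.068 rect [ 0.5959 -0.1839] 37 8 -14.7
rails 187 px 633.0 45.0 z 0.068 rect [ 0.5807 -0.2131] 23 8 -14.7
5030 285 344 9 165
12 [0.5599 0.0887]
60 [0.5002 0.0784]
```

```bash
python3 - <<'E'
from h import *
a=-.26; c=np.array([.592,-.240]); x=np.array([np.cos(a),np.sin(a)])
move_ptp([*(c-.07*x),.28],Rd(a)); wait(.2)
p,P,K,T=cloud("wrist"); cv2.imwrite("pics/f_w.png",p[:,:,::-1]); look(p,P,K,T)
b=blockpose(block("wrist",verb=True)); print(b,b and indock(*b))
p,P,K,T=cloud("top"); look(p,P,K,T); print(get_state()["clock"])
E
```

```text
red 1241 px 109.0 6.0 z 0.0126 rect [ 0.7437 -0.0657] 112 17 75.1
rails 408 px 271.0 111.0 z 0.0682 rect [ 0.6076 -0.1868] 59 8 -14.7
rails 409 px 300.0 112.0 z 0.0681 rect [ 0.5994 -0.2178] 60 8 -13.7
rails 437 px 345.0 112.0 z 0.068 rect [ 0.5871 -0.2643] 59 8 -14.7
rails 440 px 375.0 111.0 z 0.068 rect [ 0.5789 -0.2952] 59 8 -14.6
rails 438 px 419.0 111.0 z 0.0681 rect [ 0.5667 -0.3416] 60 10 -13.3
rails 401 px 226.0 112.0 z 0.0681 rect [ 0.6195 -0.1402] 58 8 -14.8
8 231.0 102.0 [ 0.6302 -0.1448] 8 0
323 251.0 112.0 [ 0.6132 -0.1627] 23 21
186 319.0 111.0 [ 0.5952 -0.2378] 22 16
335 393.0 112.0 [ 0.5724 -0.3184] 22 22
(array([ 0.59359852, -0.2396483 ]), np.float64(-0.2563197484310533)) (array([ 3.2, -8.1]), np.float64(4.2))
orange 1750 px 64.0 165.0 z 0.0536 rect [0.6891 0.7454] 161 157 67.0
orange 246 px 223.0 192.0 z 0.0838 rect [0.5946 0.2725] 49 48 44.5
orange 249 px 175.0 224.0 z 0.0841 rect [0.5067 0.4092] 49 48 -89.6
bluedeck 1371 px 600.0 106.0 z 0.0609 rect [ 0.8215 -0.8025] 120 92 28.6
bluedeck 216 px 636.0 179.0 z 0.1328 rect [ 0.5989 -0.8826] 96 27 -3.6
bluedeck 1998 px 206.0 207.0 z 0.0499 rect [0.5518 0.3388] 262 101 -59.8
red 1498 px 349.0 121.0 z 0.0573 rect [ 0.7942 -0.0871] 147 96 88.6
red 302 px 212.0 141.0 z 0.0155 rect [0.7439 0.314 ] 56 53 88.7
red 306 px 181.0 151.0 z 0.0158 rect [0.7167 0.4051] 57 53 88.7
red 110 px 503.0 169.0 z 0.1491 rect [ 0.6445 -0.5145] 34 28 88.8
red 331 px 4.0 254.0 z 0.2068 rect [0.4463 0.9179] 142 36 1.9
red 162 px 298.0 246.0 z 0.0598 rect [0.4378 0.0662] 48 27 10.7
rails 574 px 263.0 132.0 z 0.0757 rect [0.7645 0.161 ] 128 41 -86.6
rails 1023 px 55.0 156.0 z 0.0617 rect [0.7077 0.7727] 105 104 45.3
42.9583
```

View pics/f_w.png

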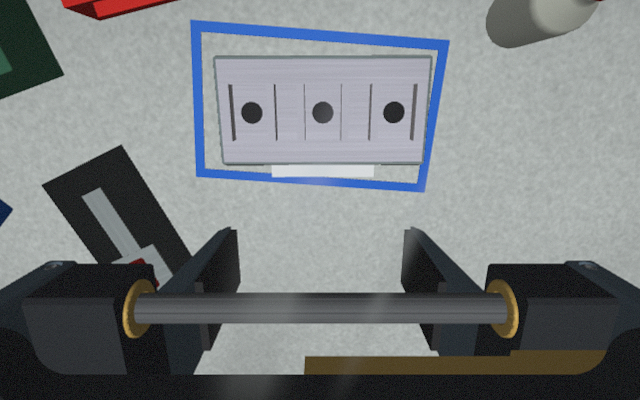

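```bash
python3 - <<'E'
from h import *
a=np.radians(9.6); g=np.array([.4388,.0674])
move_ptp([*g,.14],Rd(a)); movel([*g,.030],speed=.1)
gripper_to(0.0,squeeze=40)
s=get_state(); print(s["finger_gap"],s["tcp_pos"],s["ft_force"])
movel([*g,.16],speed=.1); wait(.3)
s=get_state(); print(s["finger_gap"],s["tcp_pos"],s["ft_force"],s["wrist_torque"],s["clock"])
p,P,K,T=cloud("wrist"); cv2.imwrite("pics/g_w.png",p[:,:,::-1]); np.savez("g.npz",p=p,P=P,K=K,T=T)
p,P,K,T=cloud("scene"); cv2.imwrite("pics/g_s.png",p[:,:,::-1])
E
```

```text
0.26326727939471106 [0.43877545 0.06740828 0.02998407] [0.36920232 0.57362566 0.2993364 ]
0.25879353106822145 [0.43869815 0.06741177 0.15980184] [ 0.46180103 -0.35875707 -1.58024531] [-0.01389351  0.01944369  0.00627505] 48.25
```

View pics/g_w.png

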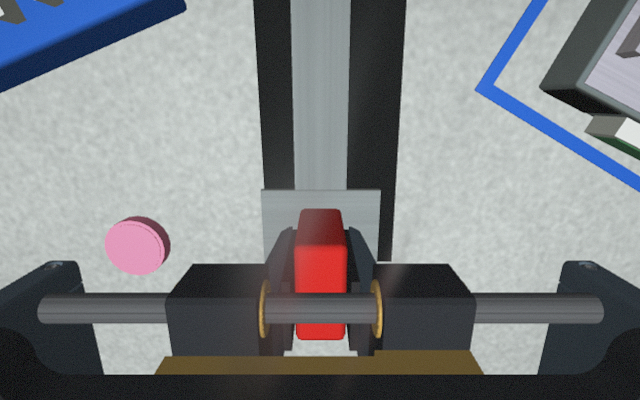

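View pics/g_s.png

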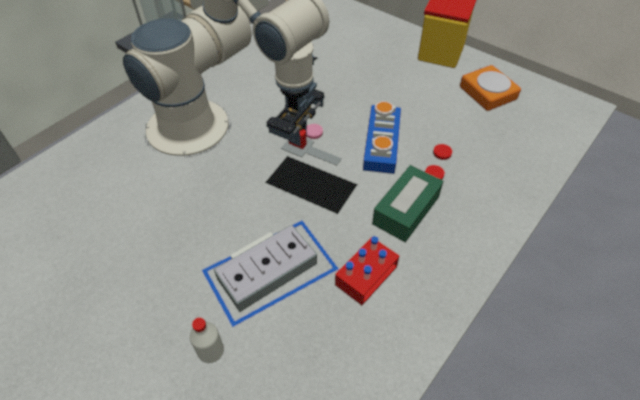

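```bash
python3 - <<'E'
from h import *
d=np.load("g.npz"); p,P,K,T=[d[k] for k in("p","P","K","T")]
R=Rd(np.radians(9.6)); o=np.array([.4387,.0674,.1598])
Q=(P-o)@R
b=(np.abs(Q[...,2]-.029)<.02)&(Q[...,0]>.02)&(abs(Q[...,1])<.06)
for lo,hi in((.02,.03),(.032,.035),(.037,.05),(.05,.07),(.07,.09),(.09,.105)):
    m=b&(Q[...,0]>lo)&(Q[...,0]<hi); q=Q[m]
    if len(q): print(lo,hi,len(q),"y",q[:,1].min().round(4),q[:,1].max().round(4),"z",np.median(q[:,2]).round(4))
m=b&(abs(Q[...,1])>.02); print("plate front x",np.percentile(Q[m][:,0],[50,95,99]))
E
```

```text
0.02 0.03 2028 y -0.0351 0.0351 z 0.0257
0.032 0.035 684 y -0.035 0.0348 z 0.0261
0.037 0.05 1152 y -0.0148 0.0149 z 0.0269
0.05 0.07 1895 y -0.015 0.015 z 0.0269
0.07 0.09 2105 y -0.015 0.015 z 0.0269
0.09 0.105 1691 y -0.015 0.015 z 0.0268
plate front x [0.02807954 0.03436496 0.03457248]
```

```bash
cat >> h.py <<'E'
OFF=.0298
STH=np.radians(30.1); BTH=np.radians(-14.75)
SLOTS={"L":np.array([.6136,-.1635]),"M":np.array([.5933,-.2411]),"R":np.array([.5728,-.3184])}
SM=np.array([.5531,.3414])
def ax(t): return np.array([np.cos(t),np.sin(t)]),np.array([-np.sin(t),np.cos(t)])
def pick(D,ys):
    x,y=ax(STH); rail=SM+ys*y
    along=(D-rail)@x; 
    g=lambda off,z:[*(rail+(along-off)*x),z+OFF]
    R=Rd(STH)
    move_ptp(g(.18,.16),R); movel(g(.18,.0575),speed=.12)
    f0=get_state()["ft_force"]
    h=movel(g(.095,.0575),speed=.06,force_limit=8)
    print("insert hit",h,(get_state()["ft_force"]-f0).round(2))
    if h: return False
    movel(g(.095,.075),speed=.03); movel(g(.095,.15),speed=.08)
    s=get_state();print("lifted",(s["ft_force"]-f0).round(2),s["clock"])
    return True
def snap(f):
    p,P,K,T=cloud("wrist"); cv2.imwrite(f"pics/{f}.png",p[:,:,::-1]); 
    s=get_state(); hsv=cv2.cvtColor(p,cv2.COLOR_RGB2HSV); H,S,V=[hsv[...,i] for i in range(3)]
    for c in comps((H>8)&(H<22)&(S>150),300):
        q=(P[c]-s["tcp_pos"])@s["ee_rot"]; r=cv2.minAreaRect((q[:,:2]*1000).astype(np.float32)); print("orange in tool frame mm",np.round(r[0],1),np.round(r[1]),"z",np.median(q[:,2]).round(4))
E
python3 - <<'E'
from h import *
print(pick(np.array([.5953,.2721]),-.08)); snap("h_w")
E
```

```text
insert hit False [ 0.74 -0.36 -0.63]
lifted [ 0.39 -0.35 -1.74] 53.2917
True
orange in tool frame mm [92.2  1.6] [43. 41.] z nan
orange in tool frame mm [nan nan] [0. 0.] z nan
```

View pics/h_w.png

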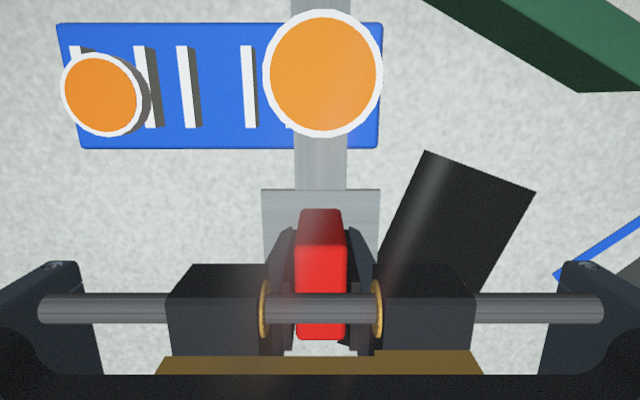

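```bash
cat >> h.py <<'E'
def place(slot,dx=.095):
    x,y=ax(BTH); S=SLOTS[slot]; R=Rd(BTH)
    g=lambda off,z:[*(S-off*x),z+OFF]
    movel(g(dx,.15),R,speed=.12)
    wait(.2); snap("place_"+slot)
    movel(g(dx,.085),speed=.08)
    movel(g(dx,.0575),speed=.03)
    f0=get_state()["ft_force"]
    h=movel(g(dx+.085,.0575),speed=.06,force_limit=8)
    print("retract hit",h)
    if h: return
    movel(g(dx+.085,.16),speed=.2); print(get_state()["clock"])
E
python3 - <<'E'
from h import *
place("R")
p,P,K,T=cloud("top"); cv2.imwrite("pics/i_t.png",p[:,:,::-1]); look(p,P,K,T)
p,P,K,T=cloud("wrist"); cv2.imwrite("pics/i_w.png",p[:,:,::-1]); look(p,P,K,T)
E
```

```text
orange in tool frame mm [nan nan] [0. 0.] z nan
retract hit False
62.3417
orange 1745 px 64.0 165.0 z 0.0535 rect [0.6893 0.7453] 161 156 67.0
orange 259 px 435.0 196.0 z 0.0833 rect [ 0.572  -0.3175] 47 47 -1.8
orange 249 px 175.0 224.0 z 0.0834 rect [0.5067 0.4092] 49 48 -89.6
bluedeck 1372 px 600.0 106.0 z 0.061 rect [ 0.8215 -0.8025] 120 92 28.6
bluedeck 218 px 636.0 179.0 z 0.1321 rect [ 0.5961 -0.8824] 102 27 -3.6
bluedeck 2262 px 208.0 205.0 z 0.0501 rect [0.5518 0.3387] 262 102 -59.8
red 1498 px 349.0 121.0 z 0.0574 rect [ 0.7942 -0.0871] 147 96 88.6
red 303 px 212.0 141.0 z 0.0157 rect [0.7439 0.314 ] 56 53 88.7
red 306 px 181.0 151.0 z 0.0157 rect [0.7167 0.4051] 57 53 88.7
red 110 px 503.0 169.0 z 0.1495 rect [ 0.6445 -0.5145] 34 28 88.8
red 331 px 4.0 254.0 z 0.2065 rect [0.4463 0.9179] 142 36 1.9
rails 599 px 263.0 132.0 z 0.0757 rect [0.7645 0.1612] 128 41 -87.2
rails 1020 px 55.0 156.0 z 0.0618 rect [0.7077 0.7727] 105 104 45.3
red 2970 px 323.0 263.0 z 0.2185 rect [ 0.3454 -0.2585] 87 50 -15.9
red 758 px 320.0 331.0 z 0.2188 rect [ 0.2592 -0.2344] 50 18 75.3
```

View pics/i_w.png

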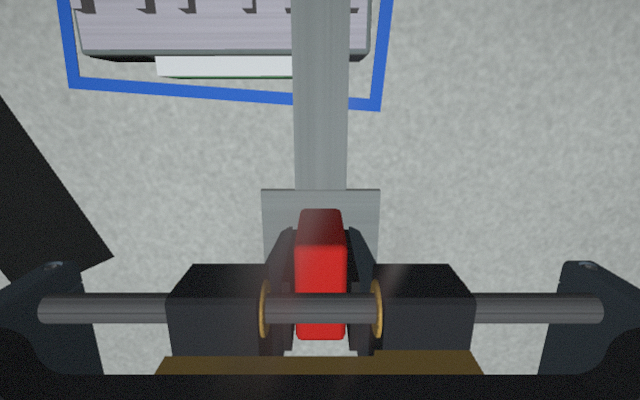

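View pics/i_t.png

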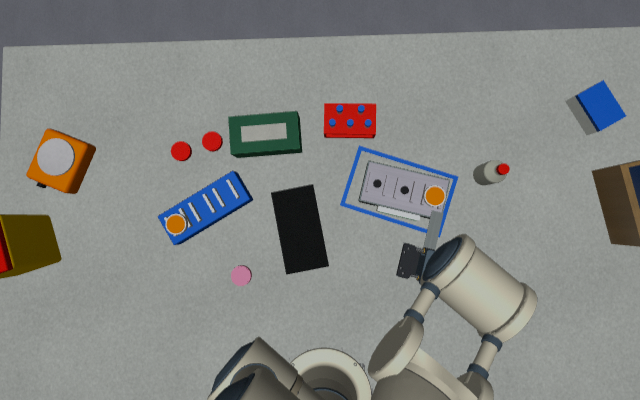

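```bash
python3 - <<'E'
from h import *
ok=pick(np.array([.5065,.4090]),.08); snap("j_w")
if ok:
    place("L")
    for n in("top","scene"):
        p,P,K,T=cloud(n); cv2.imwrite(f"pics/j_{n}.png",p[:,:,::-1]); look(p,P,K,T)
E
```

```text
insert hit False [ 0.15 -0.13 -0.7 ]
lifted [-0.94 -0.11 -0.88] 68.9583
orange in tool frame mm [93.5 -1.4] [39. 40.] z nan
orange in tool frame mm [nan nan] [0. 0.] z nan
orange in tool frame mm [ 95.5 160.4] [46. 37.] z nan
retract hit False
77.9
orange 1748 px 64.0 165.0 z 0.0534 rect [0.6895 0.7453] 161 156 67.1
orange 252 px 377.0 182.0 z 0.0836 rect [ 0.6141 -0.1611] 48 47 -1.4
orange 259 px 435.0 196.0 z 0.0837 rect [ 0.572  -0.3175] 47 47 -1.8
bluedeck 1371 px 600.0 106.0 z 0.0608 rect [ 0.8215 -0.8025] 120 92 28.6
bluedeck 217 px 636.0 179.0 z 0.1327 rect [ 0.5961 -0.8824] 102 27 -3.6
bluedeck 2532 px 205.0 207.0 z 0.05 rect [0.5517 0.3387] 262 102 -59.8
red 1497 px 349.0 121.0 z 0.0574 rect [ 0.7942 -0.0871] 147 96 88.6
red 302 px 212.0 141.0 z 0.0153 rect [0.7439 0.314 ] 56 53 88.7
red 306 px 181.0 151.0 z 0.0158 rect [0.7167 0.4051] 57 53 88.7
red 111 px 503.0 169.0 z 0.1489 rect [ 0.6445 -0.5145] 34 28 88.8
red 331 px 4.0 254.0 z 0.2064 rect [0.4463 0.9179] 142 36 1.9
rails 579 px 263.0 132.0 z 0.0757 rect [0.7645 0.161 ] 128 41 -86.6
rails 1016 px 55.0 156.0 z 0.0616 rect [0.7077 0.7727] 105 104 45.3
orange 1003 px 487.0 91.0 z 0.0481 rect [0.7222 0.7091] 177 167 -22.9
orange 205 px 292.0 238.0 z 0.0829 rect [ 0.6143 -0.1622] 44 44 40.6
orange 235 px 236.0 271.0 z 0.0832 rect [ 0.5725 -0.3195] 44 42 39.0
bluedeck 1071 px 382.0 140.0 z 0.0484 rect [0.5613 0.3281] 276 96 -59.9
red 817 px 451.0 8.0 z 0.2084 rect [0.3513 1.1068] 176 169 17.5
red 200 px 442.0 151.0 z 0.0144 rect [0.7466 0.3721] 58 50 -77.6
red 207 px 252.0 168.0 z 0.2138 rect [ 0.3482 -0.0334] 98 30 -34.5
red 155 px 435.0 171.0 z 0.0146 rect [0.7731 0.2907] 52 38 2.2
red 1793 px 366.0 273.0 z 0.056 rect [ 0.8109 -0.1036] 168 100 87.6
red 129 px 199.0 324.0 z 0.1483 rect [ 0.5964 -0.4681] 32 27 -3.0
rails 489 px 494.0 81.0 z 0.0597 rect [0.7151 0.7628] 106 103 38.5
rails 565 px 409.0 194.0 z 0.0747 rect [0.7623 0.1638] 129 44 -86.7
```

View pics/j_scene.png

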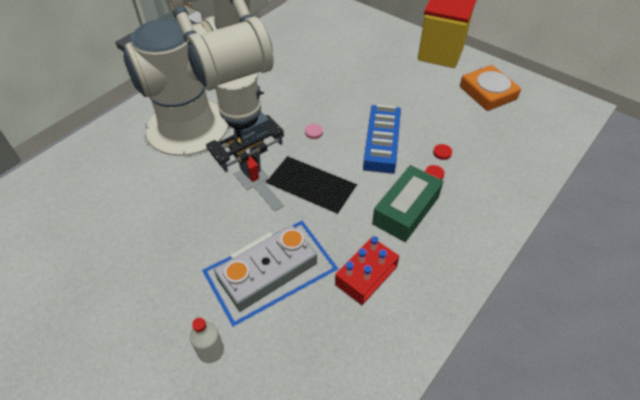

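View pics/j_top.png

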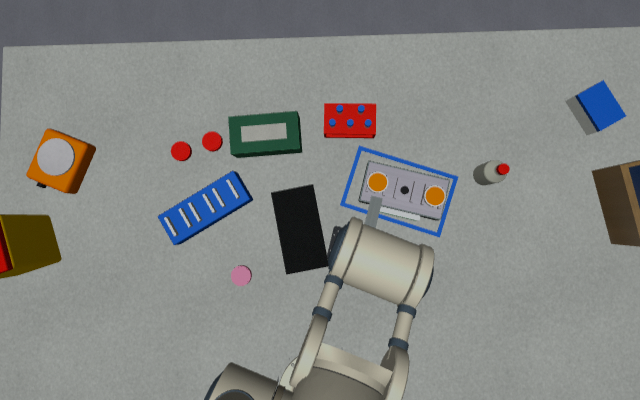

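```bash
python3 - <<'E'
from h import *
a=np.radians(10.1); x,_=ax(a); g=np.array([.4841,.0678])-.05*x
s=get_state()
movel([*g,.16+OFF],Rd(a),speed=.15)
movel([*g,.045],speed=.12); h=movel([*g,.0312],speed=.02,force_limit=5); print(h,get_state()["tcp_pos"],get_state()["ft_force"])
gripper_to(1.0); movel([*g,.15],speed=.12)
move_ptp([.35,-.02,.3],Rd(0)); move_ptp([.22,-.40,.3],Rd(-.5)); wait(.5)
for n in("top","scene"):
    p,P,K,T=cloud(n); cv2.imwrite(f"pics/k_{n}.png",p[:,:,::-1])
    look(p,P,K,T) if n=="top" else 0
print(get_state()["clock"])
E
```

```text
False [0.43488497 0.05903369 0.03121371] [ 0.05980432 -0.40950941 -1.79202665]
orange 1749 px 64.0 165.0 z 0.0534 rect [0.6891 0.7454] 161 157 67.0
orange 252 px 377.0 182.0 z 0.0835 rect [ 0.6141 -0.1611] 48 47 -1.4
orange 259 px 435.0 196.0 z 0.0833 rect [ 0.572  -0.3175] 47 47 -1.8
bluedeck 1375 px 600.0 106.0 z 0.0608 rect [ 0.8215 -0.8025] 120 92 28.6
bluedeck 215 px 636.0 179.0 z 0.1328 rect [ 0.5975 -0.8825] 99 27 -3.6
bluedeck 2529 px 205.0 207.0 z 0.05 rect [0.5517 0.3388] 262 102 -59.8
red 1498 px 349.0 121.0 z 0.0575 rect [ 0.7942 -0.0871] 147 96 88.6
red 304 px 212.0 141.0 z 0.0155 rect [0.7439 0.314 ] 56 53 88.7
red 307 px 181.0 151.0 z 0.0155 rect [0.7174 0.4044] 57 53 44.4
red 109 px 503.0 169.0 z 0.1491 rect [ 0.6445 -0.5145] 34 28 88.8
red 331 px 4.0 254.0 z 0.2068 rect [0.4463 0.9179] 142 36 1.9
red 161 px 301.0 247.0 z 0.0596 rect [0.434  0.0578] 49 26 10.6
rails 387 px 256.0 133.0 z 0.0758 rect [0.7633 0.1783] 94 41 -86.2
rails 135 px 280.0 130.0 z 0.0757 rect [0.7667 0.1156] 41 35 -0.6
rails 1020 px 55.0 156.0 z 0.0617 rect [0.7077 0.7727] 105 104 45.3
86.6417
```

View pics/k_top.png

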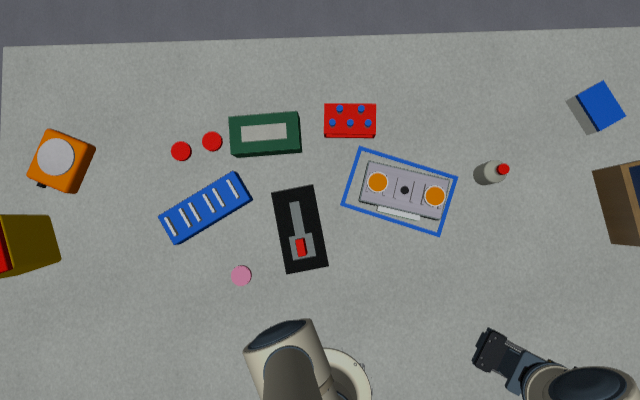

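View pics/k_scene.png

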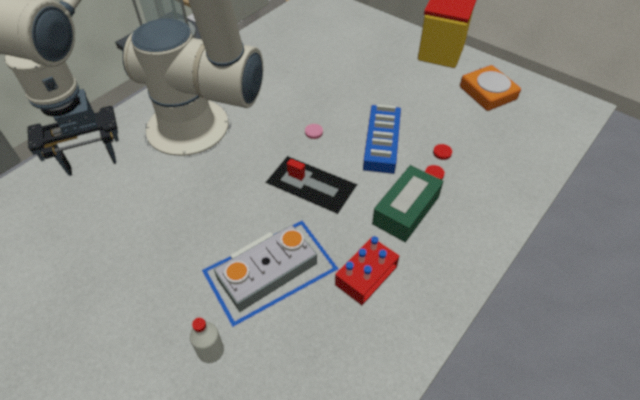

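```bash
python3 -c "
from h import *
job_done(); print(get_state()['clock'])"
```

```text
the job is handed in; nothing more can be done
the job is handed in; nothing more can be done
```

The job is done and handed in at about 87 s of the 210 s allowed. `job_done()` gave no verdict, so the results below come from my own camera checks.

- **Block:** I walked it into the blue outline with nine alternating pushes on the two pads. It ended about 2 to 3 mm (x) and 8 to 10 mm (y) off the outline's centre, and 4° from square. The top, scene and wrist cameras agreed within about 2 mm. I measured this before loading the dishes. The last pictures show the block in the same place, but I did not measure it again.
- **Dishes:** Only two were present. I carried both with the lifter, and no contact showed during insertion or withdrawal. In the final top view the one in the right slot is about 1 mm from its slot point and the one in the left slot about 2.5 mm. Both show their tops at 83 to 84 mm, as a seated dish should, but I did not measure their tilt.
- **Lifter:** It lies flat and lengthwise on its mat, with its middle within about 2 mm of the mat's centre. I saw no knock to it during the run.
- **Surroundings:** The tube rack and wash bottle measured the same as at the start, and the glove box and the look-alikes look unmoved in the last pictures. The arm is clear of everything. No check failed.

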